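# Make up two subsampling tool kits so that no tool is shared between samples

### The arm

A 6-joint arm with a two-finger parallel gripper is mounted at the origin on a cart in front of the work surface, level with it; the furniture and walls round the work are solid. World frame = base frame: x ahead of the robot, y to its left, z up, the work surface at z = 0. Lengths are in m, angles in rad, forces in N, time in s.
With the tool pointing down it reaches from about 0.35 to 0.975 m from the base axis. Payload 4.9 kg.
Tool frame: the origin (TCP) lies midway between the tips of the shut fingers; the grasp point (between the pads) lies 19 mm behind it; z points along the fingers, y is the line along which they close (so a half turn about z gives the same grasp; the last joint's range is limited). The gripper opens to 85 mm and grips with 20 to 120 N. Pads are 22 mm wide; open, the fingers measure 114 mm over their backs; the gripper's body (76 mm by 85 mm) begins 54 mm behind the grasp point. The pads swing forward as they close: fully open they stand 13 mm farther back than shut.
Start: joints at [1.051, 0.053, 1.613, -0, 1.476, -0.119], TCP at [0.244, 0.575, 0.231] pointing down, gripper open.
Joint ranges: [-3.01, 3.01], [-1.01, 2.22], [0.06, 2.58], [-1.02, 4.17], [0.09, 2.62], [-3.14, 3.14]. Speed limits (rad/s): [2.57, 2.57, 3.14, 3.14, 3.14, 3.14].

### API

Orientations are given as a unit quaternion [w, x, y, z].
In Python, from plant import manip gives the robot as it stands.
- The arm moves only by the tool move_arm, never from a script. Its argument "increments" is one flat list of numbers, 5 for each row, row after row: the shift along the tool's x, y, z in mm, then the turn about the tool's z in rad, then the opening, from 0 (shut) to 1 (fully open). In form: [tx, ty, tz, spin, jaw, tx, ty, tz, spin, jaw, ...]. A call has 1 to 8 rows; each row shifts and turns the commanded pose from where the row before left it, along the tool's axes as they then stand; what a row does not reach is not made up. A row lasts 1/12 s, in which the tool goes at most 41.7 mm and 7.16 degrees, less where a joint would pass 70% of its speed; a pose out of reach is approached as far as the arm can. A call with a gripper value outside its range is refused whole. The fingers move at their own pace and stop on an object; the grip force is fixed at half the most. Time passes only in rows, so rows that do not move let the fingers close. It gives the time, the measured TCP pose, the force, the opening and the grip force at its end, in the units of the state.
- manip.state(): the state, without advancing time (a new reading comes with each control period).
- manip.grab_frame(name): name is "scene" or "top"; returns a dict with "image" (384x512x3 uint8, blue, green, red), "fov_y" (degrees; the focal length in pixels is half the picture's height over the tangent of half this angle, whatever the lens; pixels are square), "cx", "cy" (the principal point, pixels), "k1" (the pictures are not rectified: a ray, as slopes to the right and down, at radius r is drawn at 1 + k1 r^2 times it, then the intrinsics apply), "eye" and "rotation" of the camera in the world. Camera axes: x right, y down, z forward; pixel columns grow to the right and rows downward; lengths in m; the calibration is good to about 2 mm. A picture is of the moment at which its call begins. There is no depth.
- manip.job_done(): hands the job in; it is judged then, once.
The state is a dict: "time": time; "joint_pos": joint angles; "joint_vel": joint speeds; "joint_efforts": joint torques, N m; "tool_pos": TCP position; "tool_rot": TCP orientation; "contact_force": force on the tool from outside, world axes, zero at the start; "ft_torque": the same for the moment, N m; "gripper_width": opening from 0.0 (shut) to 1.0 (fully open); "grasp_force": force on a finger pad.
Only numpy, scipy, OpenCV 4.12 (cv2) and the standard library are available. Lean on these libraries where they do the work, as an engineer would, in place of code of your own. Each camera call takes 0.05 s, during which the arm holds its last target. There are 200 camera calls.

### The job

Make up the two subsampling kits, so that no tool is shared between the samples. Into the wide tray with the yellow tag go the jar with the yellow-dotted cap, the palette knife and the blue-capped felt pen; into the narrow tray with the black tag go the jar with the black-dotted cap and the tweezers, each lying or standing fully down in the recess cut for it. Keep the jars upright, and leave the soil beaker, the clear tub and the green ballpoint where they are.

Things in the scene. Friction and masses are not known exactly. Their poses are not given: they have to be found in the camera images.
- wide_tray: Fixed white tray, blue insert (slot floors pale), yellow dot; 154x256x29 mm. Origin: centre of underside; z up, y lengthwise (towards robot). Floors in mm above it: jar well 63 wide at x 37 y 80, floor 6; slots 32 wide, floor 18: knife x -37, y -118 to 118; pen x 37, y -119 to 35. Insert top 28. Trough for fingers across the whole tray: y -67 to -17, floor 6, so tools can be held at y -42.
- narrow_tray: Fixed white tray, blue insert (slot floor pale), black dot; 80x256x29 mm. Origin: centre of underside; z up, y lengthwise (towards robot). Floors in mm above it: jar well 63 wide at x 0 y 80, floor 6; slot for the tweezers 32 wide, x 0, y -115 to 31, floor 18. Insert top 28. Trough for fingers across the whole tray: y -67 to -17, floor 6.
- yellow_jar: Loose 60 ml jar with yellow filling and a ribbed white screw cap that carries a round yellow dot (28 mm); 55 mm high, body 48 mm, cap 52 mm in diameter (42 to 55 mm up), about 75 g. Stands on the desk. Origin: centre of its underside, z up.
- black_jar: Loose 60 ml jar with black filling and a ribbed white screw cap that carries a round black dot (28 mm); 55 mm high, body 48 mm, cap 52 mm in diameter (42 to 55 mm up), about 65 g. Stands on the desk. Origin: centre of its underside, z up.
- palette_knife: Loose palette knife, steel blade, brown wooden handle; 212 mm long, 16 wide, 15 high, 40 g, lying flat. Origin: middle of its length, on the underside; y along it to the blade tip, z up. Handle from y -106 to -11 mm, thin blade (6 to 8 mm up) from there to 106. Balances near y -42 mm: grip there, across x.
- tweezers: Loose steel tweezers, 126 mm long, 16 mm wide, 10 mm high, 20 g, lying flat on the desk. Origin: middle of the length, on the underside; y along them, z up. Grip across x at the middle.
- felt_pen: Loose white felt pen with a blue cap, 135 mm long, 17 mm wide, 16 mm high, 12 g, lying on the desk. Origin: middle of the length, on the underside as it lies at the start; y along it, z up at the start. Grip across x at the middle.
- soil_beaker: Bystander: lidded beaker of brown soil with a yellow label, 118 mm in diameter, 100 mm high. Origin: centre of its underside.
- clear_tub: Bystander: clear sample tub with a pale lid and a green band, 64 mm in diameter, 61 mm high, standing beside the jars. Origin: centre of its underside.
- green_pen: Bystander: green ballpoint pen, 145 mm long, 12 mm wide, 9 mm high, lying behind the jars. Origin: middle of the length, on the underside; y along it.
Mind the look-alikes: they are no part of the job. Leave any brown look-alike of the yellow_jar alone.

How it is judged:
By the outcome, as a careful person would: the job done as asked, in the order asked, and still so for the second after the job is handed in, with the robot touching nothing.
It also fails if it takes over 115 s, if anything falls off the work surface, if the arm or the gripper's body presses on something with over 40 N, if the wrist force passes 120 N, or if a joint passes its speed limit or range.

## Working session

There is one attempt and no reset: what is moved stays moved. The work goes in short steps, Python scripts to look and compute and a tool call to move; the robot and the scene stay as the last step left them, time stands still between calls to the robot, and variables do not carry over. Pictures are saved under pics/ and viewed, at most 14 in all, crops included, and the job is handed in when it is done.

Besides the shell and the picture viewer there is one more tool, called as name(argument=value, ...) on one line, values as JSON. move_arm: Moves the arm, as the interface text tells. Its arguments: {"type":"object","properties":{"increments":{"type":"array"}},"required":["increments"]}

```bash
mkdir -p pics; ls
cat > h.py <<'E'
import numpy as np, cv2, pickle
from plant import manip
def grab(n,tag):
    f=manip.grab_frame(n); pickle.dump(f,open(f'pics/{tag}.pkl','wb')); cv2.imwrite(f'pics/{tag}.png',f['image']); return f
def load(tag): return pickle.load(open(f'pics/{tag}.pkl','rb'))
def ray(f,u,v):
    h=f['image'].shape[0]; F=h/2/np.tan(np.radians(f['fov_y'])/2)
    K=np.array([[F,0,f['cx']],[0,F,f['cy']],[0,0,1.]])
    p=cv2.undistortPoints(np.array([[[u,v]]],float),K,np.array([f['k1'],0,0,0.]))[0,0]
    return np.array(f['rotation'])@np.array([p[0],p[1],1])
def onz(f,u,v,z):
    d=ray(f,u,v); e=np.array(f['eye']); return e+d*(z-e[2])/d[2]
E
python3 - <<'E'
from h import *
for n in('scene','top'):
    f=grab(n,n+'0'); print(n,f['fov_y'],f['cx'],f['cy'],f['k1'],f['eye'],np.round(f['rotation'],3).tolist())
    cv2.imwrite(f'pics/{n}0b.png',cv2.resize(f['image'],(800,600),interpolation=cv2.INTER_CUBIC))
s=manip.state(); print(s)
E
```

```text
pics
scene 49.208825468411796 258.19693263642904 183.0241143353132 -0.05200574491188022 [-0.11732674 -0.78612003  0.96425112] [-0.405, 0.868, -0.259, 0.125]
top 51.8290296595785 255.94106320572288 195.39849700041523 -0.02701362807761854 [0.40749845 0.11589107 1.34288638] [-0.034, 0.709, -0.704, 0.026]
{'time': 0.1, 'joint_pos': array([ 1.05103023e+00,  5.33032737e-02,  1.61417811e+00, -2.04472290e-05,
        1.47604683e+00, -1.18985495e-01]), 'joint_vel': array([ 1.67408530e-04, -1.96994967e-03, -1.04130300e-03, -5.45693624e-04,
       -1.15679726e-03,  8.42153975e-05]), 'joint_efforts': array([ 6.80890153e-04, -3.94903779e+01, -3.71364999e+01, -5.47167474e-05,
        3.90527493e-03,  1.28844792e-05]), 'tool_pos': array([0.24353897, 0.57496184, 0.23016548]), 'tool_rot': array([-2.94196284e-04,  1.99050787e-01,  9.79988698e-01, -9.22038375e-04]), 'contact_force': array([0.37512078, 0.79130769, 0.3081305 ]), 'ft_torque': array([-0.01321622,  0.03929189,  0.02197813]), 'grasp_force': 0.0, 'gripper_width': 0.9992652052226336}
```

```bash
python3 - <<'E'
s=open('h.py').read()
s=s.replace("return np.array(f['rotation'])@","from scipy.spatial.transform import Rotation as R\n    q=f['rotation']\n    return R.from_quat([q[1],q[2],q[3],q[0]]).as_matrix()@")
open('h.py','w').write(s)
E
python3 -c "
from h import *
f=load('top0')
for p in((256,192),(0,0),(511,383)): print(onz(f,*p,0))
f=load('scene0'); print(onz(f,256,192,0))"
```

```text
[0.53298317 0.1316855  0.        ]
[1.23243121 1.07396189 0.        ]
[-0.0965756  -0.71811263  0.        ]
[4.92238193e-01 1.37395789e-01 1.11022302e-16]
```

View pics/top0b.png

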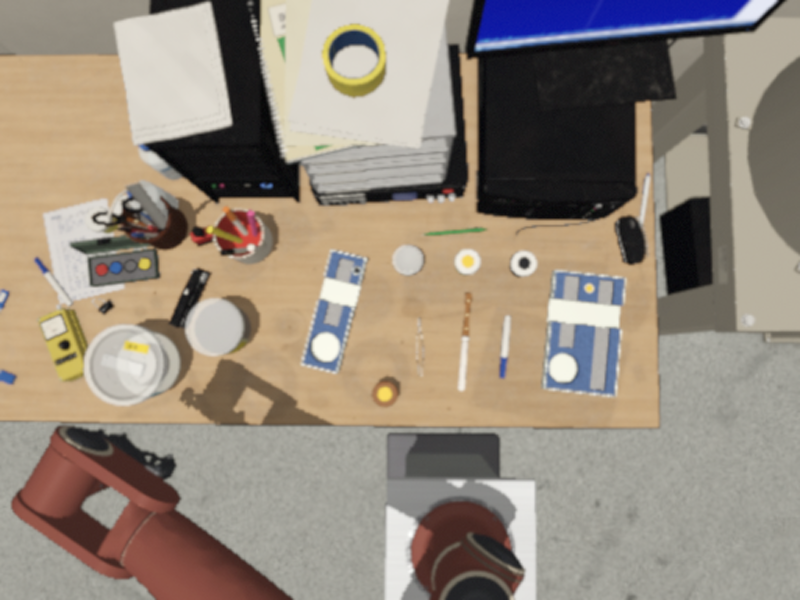

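View pics/scene0b.png

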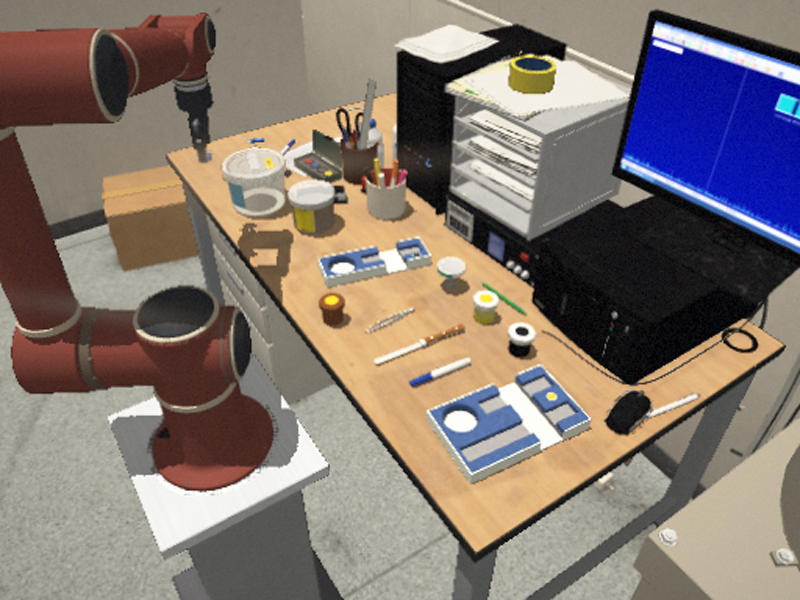

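```bash
cat > seg.py <<'E'
from h import *
def crop(tag,x0,x1,y0,y1,s,out):
    cv2.imwrite(out,cv2.resize(load(tag)['image'][y0:y1,x0:x1],None,fx=s,fy=s,interpolation=cv2.INTER_CUBIC))
def roi(f,x0,x1,y0,y1,kind):
    im=f['image'][y0:y1,x0:x1]; hsv=cv2.cvtColor(im,cv2.COLOR_BGR2HSV).astype(int); H,S,V=hsv[...,0],hsv[...,1],hsv[...,2]
    if kind=='blue': m=(H>100)&(H<130)&(S>90)
    if kind=='yellow': m=(H>18)&(H<34)&(S>140)&(V>150)
    if kind=='black': m=(V<70)
    if kind=='nd':
        lab=cv2.cvtColor(im,cv2.COLOR_BGR2LAB).astype(float); med=np.median(lab.reshape(-1,3),0); m=np.linalg.norm(lab-med,axis=2)>22
    m=m.astype(np.uint8)
    n,l,st,c=cv2.connectedComponentsWithStats(m,connectivity=8)
    return m,l,st,c,(x0,y0)
def big(f,box,kind,k=0):
    m,l,st,c,o=roi(f,*box,kind); i=1+np.argsort(-st[1:,4])[k]
    ys,xs=np.where(l==i); return np.c_[xs+o[0],ys+o[1]].astype(float)
E
python3 - <<'E'
from seg import *
f=load('top0'); a=f['image'][145:270,185:415]
crop('top0',185,415,145,270,3.4,'pics/c1.png')
g=load('scene0'); crop('scene0',195,385,145,310,3.6,'pics/c2.png')
for n,b,k,z in(('yj',(285,312,155,180),'yellow',.055),('bj',(322,348,157,181),'black',.055),('br',(235,260,240,262),'yellow',.05)):
    p=big(f,b,k); c=p.mean(0); print(n,len(p),c,onz(f,*c,z))
for n,b,z in(('kn',(285,308,180,255),.008),('pen',(313,333,195,250),.008),('tw',(258,278,195,250),.005)):
    p=big(f,b,'nd'); w=np.array([onz(f,*q,z)[:2] for q in p]); r=cv2.minAreaRect(w.astype(np.float32)*1000); print(n,len(p),p.min(0),p.max(0),r)
for n,b in(('wide',(340,410,165,260)),('nar',(185,245,150,245))):
    m,l,st,c,o=roi(f,*b,'blue'); ys,xs=np.where(m>0); w=np.array([onz(f,x+o[0],y+o[1],.028)[:2] for x,y in zip(xs,ys)]); print(n,len(w),cv2.minAreaRect(w.astype(np.float32)*1000))
E
```

```text
yj 24 [299.         166.70833333] [ 0.61234662 -0.00973647  0.055     ]
bj 21 [335. 168.] [ 0.60884665 -0.12803145  0.055     ]
br 81 [245.72839506 251.72839506] [0.33330028 0.16293208 0.05      ]
kn 158 [293. 216.] [299. 250.] ((395.2381591796875, -3.981548309326172), (15.600601196289062, 114.66633605957031), 85.23902130126953)
pen 193 [319. 202.] [326. 242.] ((432.7226867675781, -93.23605346679688), (17.8404598236084, 135.31581115722656), 84.87474822998047)
tw 1 [269. 215.] [269. 215.] ((454.673095703125, 87.03617858886719), (0.0, 0.0), 0.0)
wide 928 ((464.88385009765625, -262.0111083984375), (137.2188720703125, 240.05776977539062), 84.13697052001953)
nar 333 ((507.87261962890625, 273.9771423339844), (62.95155334472656, 239.51889038085938), 76.55648803710938)
```

View pics/c1.png

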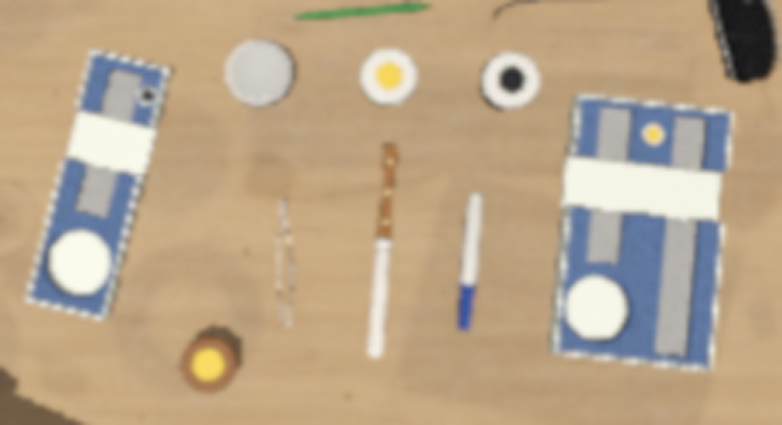

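View pics/c2.png

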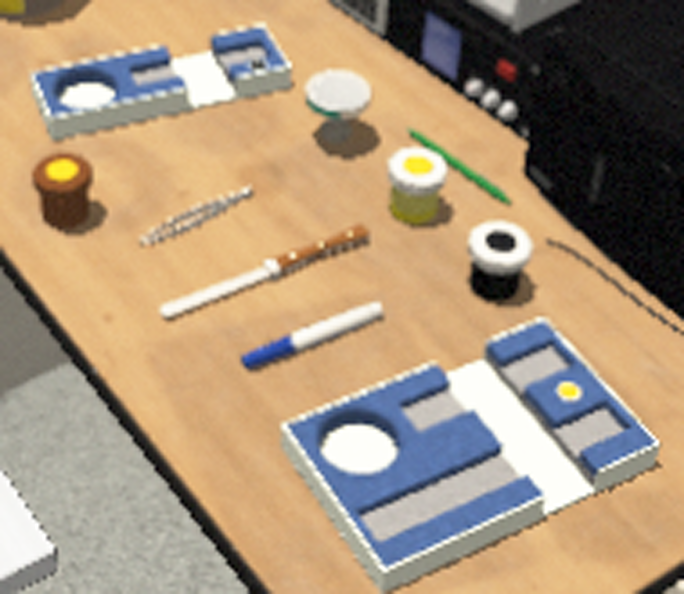

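c1 (top view, crop origin 185,145, scale 3.4) shows the yellow-dotted jar at (299,167), the black-dotted jar at (335,168), the tub at (261,166), the tweezers at (269,222), the knife at (297,218) and the pen at (323,222).

There are two candidates for the yellow jar: the white ribbed cap with yellow dot at (299,167), and an all-brown one at (246,252). c2 shows that only the first has yellow filling, so that one is the yellow jar.

Run:
```python
from seg import *
f=load('top0'); g=load('scene0')
def tri(u,v):
    d1,d2=ray(f,*u),ray(g,*v); e1,e2=np.array(f['eye']),np.array(g['eye'])
    s=np.linalg.lstsq(np.c_[d1,-d2],e2-e1,rcond=None)[0]; a,b=e1+s[0]*d1,e2+s[1]*d2; return (a+b)/2*1000,np.linalg.norm(a-b)*1000
p=big(g,(305,318,185,197),'yellow').mean(0); print('yj',p,tri((299,166.7),p))
p=big(g,(329,339,208,217),'black').mean(0); print('bj',p,tri((335,168),p))
# caps: white blobs in top
for n,b in(('yj',(285,312,155,180)),('bj',(322,348,157,183))):
    x0,x1,y0,y1=b; h=cv2.cvtColor(f['image'][y0:y1,x0:x1],cv2.COLOR_BGR2HSV); m=((h[...,1]<60)&(h[...,2]>150)).astype(np.uint8)
    c=max(cv2.findContours(m,0,2)[0],key=cv2.contourArea); (x,y),r=cv2.minEnclosingCircle(c); w=onz(f,x+x0,y+y0,.055)*1000; print(n,x+x0,y+y0,r,w, r*(1343-55)/395*2)
# thin tools: deviation from row median of strip
for n,(x0,x1,y0,y1),z,t in(('tw',(258,280,198,246),.005,9),('kn',(286,308,180,256),.0075,14),('pen',(313,333,195,250),.008,22)):
    im=f['image'][y0:y1,x0:x1]; lab=cv2.cvtColor(cv2.resize(im,None,fx=4,fy=4,interpolation=cv2.INTER_CUBIC),cv2.COLOR_BGR2LAB).astype(float)
    med=np.median(lab,axis=1,keepdims=True); m=(np.linalg.norm(lab-med,axis=2)>t).astype(np.uint8)
    m=cv2.morphologyEx(m,cv2.MORPH_CLOSE,np.ones((21,13),np.uint8))
    nn,l,st,c=cv2.connectedComponentsWithStats(m); i=1+np.argmax(st[1:,4]); ys,xs=np.where(l==i)
    w=np.array([onz(f,(x+.5)/4-.5+x0,(y+.5)/4-.5+y0,z)[:2]*1000 for x,y in zip(xs,ys)])
    print(n,cv2.minAreaRect(w.astype(np.float32)),w.mean(0))
# trays: wells & dots check
for n,c,a in(('wide',(464.9,-262.0),84.14-90),('nar',(507.9,274.0),76.56-90)):
    print(n,a)
```

```text
yj [310.88 190.44] (array([612.37590508,  -9.76171381,  57.43662165]), np.float64(0.9234291899527968))
bj [333.66666667 211.59259259] (array([ 608.78563308, -127.82175484,   57.18065977]), np.float64(0.6732014089749465))
yj 298.7560977935791 167.0243902206421 8.815916061401367 [611.29148484  -8.93290267  55.        ] 57.49316398524031
bj 334.65625 168.0 8.884393692016602 [ 608.83891512 -126.90156024   55.        ] 57.93974215350573
tw ((432.7706298828125, 90.46549224853516), (129.16622924804688, 20.155658721923828), 3.6450388431549072) [429.38108003  89.36150094]
kn ((445.00921630859375, -7.953533172607422), (19.698043823242188, 217.28567504882812), 85.49794006347656) [441.1777775   -7.45693183]
pen ((433.38336181640625, -94.35181427001953), (19.016616821289062, 137.94134521484375), 83.00102996826172) [429.53310626 -93.59542838]
wide -5.859999999999999
nar -13.439999999999998
```

move_arm(increments=[0,0,0,-0.105,1,0,0,0,-0.105,1,0,0,0,-0.104,1,-15,-20,0,0,1,-20,-27,0,0,1,-20,-27,0,0,1,-20,-27,0,0,1,-20,-27,0,0,1])

```text
time: 0.77
tool_pos: [0.3276, 0.4382, 0.2306]
tool_rot: [-0.0, 0.043, 0.999, -0.0]
contact_force: [0.4, 0.8, -0.9]
gripper_width: 1.0
grasp_force: 0.0
```

```bash
cat >> h.py <<'E'
from scipy.spatial.transform import Rotation as R
def go(x,y,z,jaw,p=None):
    s=manip.state(); q=s['tool_rot']; M=R.from_quat([q[1],q[2],q[3],q[0]]).as_matrix()
    P=s['tool_pos']*1000; a=np.degrees(np.arctan2(M[1,1],M[0,1]))
    j=np.radians(jaw); X=np.array([-np.sin(j),np.cos(j)]); Y=np.array([np.cos(j),np.sin(j)]); d=np.array([x,y])-P[:2]
    print('t',round(s['time'],2),'P',P.round(1),'jaw',a.round(2),'tilt',M[2].round(3),'w',round(s['gripper_width'],3),'F',round(s['grasp_force'],1),'C',s['contact_force'].round(1),'q',s['joint_pos'].round(2))
    print(' spin first',round(-np.radians(jaw-a),3),'then tx,ty,tz',(d@X).round(1),(d@Y).round(1),round(P[2]-z,1))
# tray frames: centre (mm), long-axis angle (deg)
TR={'w':((464.9,-262.0),-5.86),'n':((507.9,274.0),-13.44)}
def tray(n,x,y):
    c,a=TR[n]; a=np.radians(a); yt=-np.array([np.cos(a),np.sin(a)]); xt=np.array([yt[1],-yt[0]]); return np.array(c)+x*xt+y*yt
E
python3 - <<'E'
from seg import *
f=load('top0')
for n,box in(('w',(340,410,165,260)),('n',(185,245,150,245))):
    x0,x1,y0,y1=box; h=cv2.cvtColor(f['image'][y0:y1,x0:x1],cv2.COLOR_BGR2HSV); m=((h[...,1]<50)&(h[...,2]>215)).astype(np.uint8)
    nn,l,st,c=cv2.connectedComponentsWithStats(m)
    for i in range(1,nn):
        if st[i,4]>60: print(n,st[i],(onz(f,c[i,0]+x0,c[i,1]+y0,.006)*1000).round(1))
print('pred wells',tray('w',37,80),tray('n',0,80),'troughs',tray('w',0,-42),tray('n',0,-42),'slots',tray('w',-37,-42),tray('w',37,-42))
go(612,-9.5,230,85)
E
```

```text
w [ 11  27  46  17 612] [ 507.4 -265.9    6. ]
w [ 12  62  17  17 230] [ 389.  -218.3    6. ]
n [ 20  28  26  18 322] [549.6 264.3   6. ]
n [ 15  63  17  18 234] [430.7 292.7   6. ]
pred wells [ 389.0956819  -217.02550326] [430.09089195 292.59415781] troughs [ 506.68052217 -266.28811929] [548.74978173 264.23806715] slots [ 502.90289328 -303.09476977] [ 510.45815107 -229.4814688 ]
t 0.77 P [327.6 438.2 230.6] jaw 85.07 tilt [ 0.001 -0.001 -1.   ] w 1.0 F 0.0 C [ 0.4  0.8 -0.9] q [ 0.79 -0.13  1.79 -0.    1.48 -0.69]
 spin first 0.001 then tx,ty,tz -322.4 -421.2 0.6
```

move_arm(increments=[-23,-30,0,0,1,-23,-30,0,0,1,-23,-30,0,0,1,-23,-30,0,0,1,-23,-30,0,0,1,-23,-30,0,0,1,-23,-30,0,0,1,-23,-30,0,0,1])

```text
time: 1.43
tool_pos: [0.4903, 0.1828, 0.2309]
tool_rot: [-0.0, 0.043, 0.999, -0.0]
contact_force: [0.7, 1.2, 0.3]
gripper_width: 1.001
grasp_force: 0.0
```

move_arm(increments=[-23,-30,0,0,1,-23,-30,0,0,1,-23,-30,0,0,1,-23,-30,0,0,1,-23,-30,0,0,1,-23,-30,0,0,1,0,0,40,0,1,0,0,30,0,1])

```text
time: 2.1
tool_pos: [0.6134, -0.009, 0.1612]
tool_rot: [0.001, 0.045, 0.999, -0.0]
contact_force: [-0.4, 0.4, -1.4]
gripper_width: 1.002
grasp_force: 0.0
```

```bash
python3 -c "
from h import *
go(612,-9.5,29,85)"
```

```text
t 2.1 P [613.4  -9.  161.2] jaw 84.83 tilt [-0.003 -0.    -1.   ] w 1.002 F 0.0 C [-0.4  0.4 -1.4] q [-0.14  0.08  1.71 -0.    1.35 -1.62]
 spin first -0.003 then tx,ty,tz 1.3 -0.6 132.2
```

move_arm(increments=[1,0,40,0,1,0,0,40,0,1,0,0,30,0,1,0,0,20,0,1,0,0,6,0,1,0,0,0,0,1,0,0,0,0,0,0,0,0,0,0])

```text
time: 2.77
tool_pos: [0.6126, -0.0068, 0.0277]
tool_rot: [0.002, 0.043, 0.999, -0.0]
contact_force: [-0.5, 0.2, -1.0]
gripper_width: 0.749
grasp_force: 0.0
```

move_arm(increments=[0,0,0,0,0,0,0,0,0,0,0,0,0,0,0,0,0,0,0,0,0,0,0,0,0,0,0,0,0,0])

```text
time: 3.27
tool_pos: [0.6131, -0.0069, 0.0284]
tool_rot: [0.003, 0.043, 0.999, -0.0]
contact_force: [0.2, 0.1, 6.6]
gripper_width: 0.584
grasp_force: 62.3
```

```bash
python3 -c "
from h import *
x,y=tray('w',37,80);go(x,y,100,85)"
```

```text
t 3.27 P [613.1  -6.9  28.4] jaw 85.03 tilt [-0.005 -0.    -1.   ] w 0.584 F 62.3 C [0.2 0.1 6.6] q [-0.13  0.23  1.78 -0.    1.13 -1.62]
 spin first 0.0 then tx,ty,tz 204.8 -228.9 -71.6
```

move_arm(increments=[0,0,-15,0,0,0,0,-35,0,0,10,-10,-30,0,0,25,-28,0,0,0,25,-28,0,0,0,25,-28,0,0,0,25,-28,0,0,0,25,-28,0,0,0])

```text
time: 3.93
tool_pos: [0.462, -0.145, 0.1058]
tool_rot: [0.0, 0.043, 0.999, -0.0]
contact_force: [-0.0, -1.2, -0.6]
gripper_width: 0.584
grasp_force: 62.3
```

move_arm(increments=[25,-28,0,0,0,25,-28,0,0,0,20,-23,0,0,0,0,0,0,0,0,0,0,0,0,0])

```text
time: 4.35
tool_pos: [0.386, -0.2179, 0.1058]
tool_rot: [0.001, 0.045, 0.999, -0.0]
contact_force: [0.1, 0.5, -0.1]
gripper_width: 0.583
grasp_force: 62.4
```

```bash
python3 -c "
from h import *
x,y=tray('w',37,80);go(x,y,35.5,85)
f=grab('top','t1');g=grab('scene','s1')
cv2.imwrite('pics/v1.png',np.hstack([cv2.resize(f['image'][150:280,280:420],(400,371)),cv2.resize(g['image'][150:320,230:400],(371,371))]))"
```

```text
t 4.35 P [ 386.  -217.9  105.8] jaw 84.83 tilt [-0.001 -0.    -1.   ] w 0.583 F 62.4 C [ 0.1  0.5 -0.1] q [-0.68 -0.29  2.14  0.    1.29 -2.16]
 spin first -0.003 then tx,ty,tz -3.1 1.1 70.3
```

View pics/v1.png

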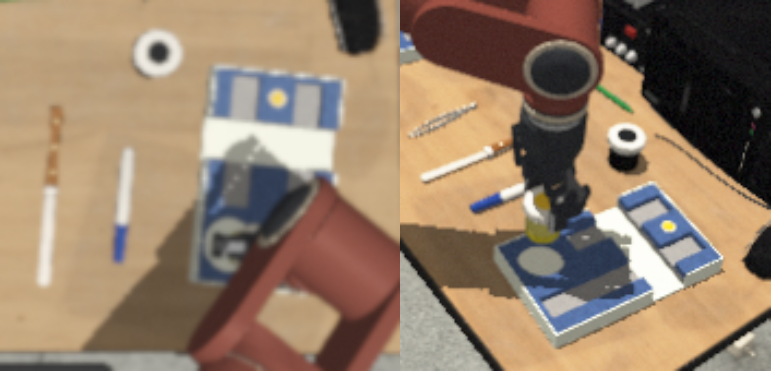

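The view shows the jar held upright above the well (crop, jar at about (543,218) and well at (542,262)). I'll lower it.

move_arm(increments=[-3.5,1,20,0,0,0,0,20,0,0,0,0,15,0,0,0,0,8,0,0,0,0,4,0,0,0,0,2,0,0,0,0,2,0,0,0,0,0,0,0])

```text
time: 5.12
tool_pos: [0.3908, -0.2164, 0.0349]
tool_rot: [0.0, 0.043, 0.999, -0.0]
contact_force: [0.8, 0.4, -0.3]
gripper_width: 0.58
grasp_force: 62.4
```

```bash
python3 -c "
from h import *
x,y=tray('w',37,80);go(x,y,34.4,85)"
```

```text
t 5.12 P [ 390.8 -216.4   34.9] jaw 85.05 tilt [-0.001 -0.001 -1.   ] w 0.58 F 62.4 C [ 0.8  0.4 -0.3] q [-0.67 -0.17  2.18  0.    1.13 -2.16]
 spin first 0.001 then tx,ty,tz 1.7 -0.8 0.5
```

move_arm(increments=[1,0,1.5,0,0,0,0,0,0,1,0,0,0,0,1,0,0,0,0,1,0,0,0,0,1,0,0,-10,0,1,0,0,-35,0,1,0,0,-35,0,1])

```text
time: 5.78
tool_pos: [0.3878, -0.215, 0.1124]
tool_rot: [-0.002, 0.043, 0.999, 0.001]
contact_force: [0.2, -1.2, 0.4]
gripper_width: 1.004
grasp_force: 0.0
```

```bash
python3 -c "
from h import *
go(487,-11,70,85.5)"
```

```text
t 5.78 P [ 387.8 -215.   112.4] jaw 85.02 tilt [ 0.004  0.003 -1.   ] w 1.004 F 0.0 C [ 0.2 -1.2  0.4] q [-0.67 -0.3   2.13 -0.    1.31 -2.16]
 spin first -0.008 then tx,ty,tz -82.9 211.1 42.4
```

move_arm(increments=[-12,32,0,0,1,-12,32,0,0,1,-12,32,0,0,1,-12,32,0,0,1,-12,32,0,0,1,-12,32,0,0,1,-11,19,0,-0.008,1,0,0,30,0,1])

```text
time: 6.45
tool_pos: [0.4971, -0.0109, 0.0899]
tool_rot: [0.007, 0.037, 0.999, -0.0]
contact_force: [2.0, -0.5, 0.5]
gripper_width: 0.998
grasp_force: 0.0
```

```bash
python3 -c "
from h import *
go(487,-11,3,85.5)
f=grab('top','t2')
cv2.imwrite('pics/v2.png',cv2.resize(f['image'][150:280,250:420],(785,600)))"
```

```text
t 6.45 P [497.1 -10.9  89.9] jaw 85.75 tilt [-0.015 -0.    -1.   ] w 0.998 F 0.0 C [ 2.  -0.5  0.5] q [-0.17 -0.13  2.04  0.    1.22 -1.67]
 spin first 0.004 then tx,ty,tz 10.1 -0.9 86.9
```

View pics/v2.png

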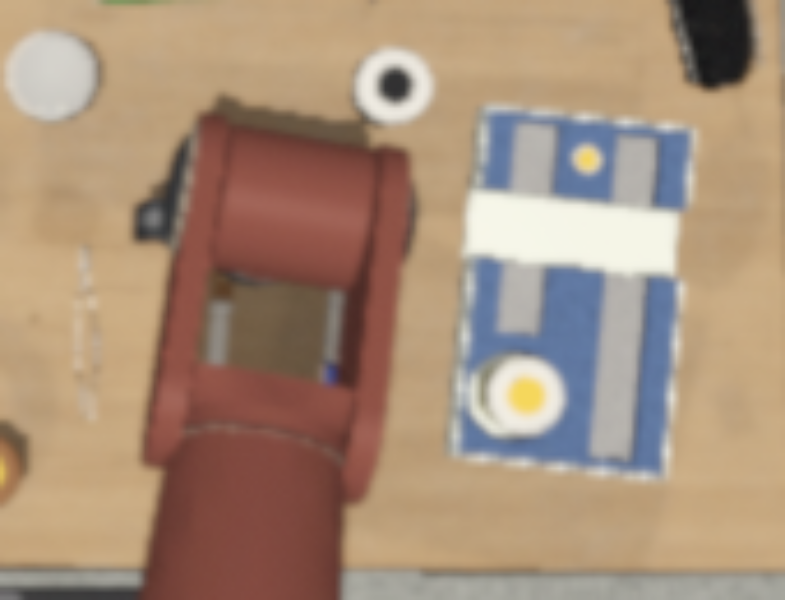

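The yellow jar sits in the well, with its dot at px (364,236). Next is the knife.

move_arm(increments=[0,0,0,0,1,0,0,0,0,1])

```text
time: 6.67
tool_pos: [0.4897, -0.0132, 0.0829]
tool_rot: [-0.001, 0.04, 0.999, 0.0]
contact_force: [0.7, 0.4, 0.4]
gripper_width: 1.001
grasp_force: 0.0
```

```bash
python3 -c "
from h import *
go(487,-11,3,85.5); print(onz(load('top0'),363.9,235.8,.061),tray('w',37,80))"
```

```text
t 6.67 P [489.7 -13.2  82.9] jaw 85.47 tilt [ 0.001  0.    -1.   ] w 1.001 F 0.0 C [0.7 0.4 0.4] q [-0.18 -0.13  2.05 -0.    1.22 -1.67]
 spin first -0.0 then tx,ty,tz 2.9 2.0 79.9
[ 0.38778591 -0.21818115  0.061     ] [ 389.0956819  -217.02550326]
```

Jar one is in its well to within 2 mm.

move_arm(increments=[3,2,35,0,1,0,0,25,0,1,0,0,13,0,1,0,0,5,0,1,0,0,0,0,0,0,0,0,0,0,0,0,0,0,0,0,0,0,0,0])

```text
time: 7.33
tool_pos: [0.4888, -0.0113, 0.0066]
tool_rot: [0.002, 0.04, 0.999, -0.0]
contact_force: [0.2, -0.0, -0.6]
gripper_width: 0.454
grasp_force: 0.0
```

move_arm(increments=[0,0,0,0,0,0,0,0,0,0,0,0,0,0,0,0,0,0,0,0,0,0,0,0,0,0,0,0,0,0,0,0,0,0,0])

```text
time: 7.92
tool_pos: [0.4884, -0.0111, 0.006]
tool_rot: [0.001, 0.039, 0.999, -0.0]
contact_force: [-1.0, -0.1, 5.6]
gripper_width: 0.166
grasp_force: 59.4
```

```bash
python3 -c "
from h import *
x,y=tray('w',-37,-42);go(x,y,60,84.14)"
```

```text
t 7.92 P [488.4 -11.1   6. ] jaw 85.49 tilt [-0.002 -0.    -1.   ] w 0.166 F 59.4 C [-1.  -0.1  5.6] q [-0.18 -0.01  2.09 -0.    1.06 -1.67]
 spin first 0.024 then tx,ty,tz -44.2 -289.0 -54.0
```

move_arm(increments=[0,0,-15,0,0,0,0,-35,0,0,0,0,-30,0.024,0,-5,-33,0,0,0,-5,-33,0,0,0,-5,-33,0,0,0,-5,-33,0,0,0,-5,-33,0,0,0])

```text
time: 8.58
tool_pos: [0.495, -0.1789, 0.0847]
tool_rot: [0.0, 0.051, 0.999, 0.0]
contact_force: [0.6, -0.4, 0.7]
gripper_width: 0.17
grasp_force: 58.8
```

move_arm(increments=[-5,-33,0,0,0,-5,-33,0,0,0,-5,-33,0,0,0,-4,-25,0,0,0,0,0,0,0,0,0,0,0,0,0])

```text
time: 9.08
tool_pos: [0.5012, -0.3037, 0.0844]
tool_rot: [-0.0, 0.052, 0.999, 0.0]
contact_force: [-0.0, 0.7, -1.3]
gripper_width: 0.165
grasp_force: 58.8
```

```bash
python3 -c "
from h import *
x,y=tray('w',-37,-42);go(x,y,24.5,84.14)
g=grab('scene','s2');f=grab('top','t3')
cv2.imwrite('pics/v3.png',np.hstack([cv2.resize(f['image'][150:280,280:420],(400,371)),cv2.resize(g['image'][150:320,230:400],(371,371))]))"
```

```text
t 9.08 P [ 501.2 -303.7   84.4] jaw 83.99 tilt [ 0.001  0.001 -1.   ] w 0.165 F 58.8 C [-0.   0.7 -1.3] q [-0.67  0.1   1.82  0.    1.22 -2.14]
 spin first -0.003 then tx,ty,tz -1.7 0.8 59.9
```

View pics/v3.png

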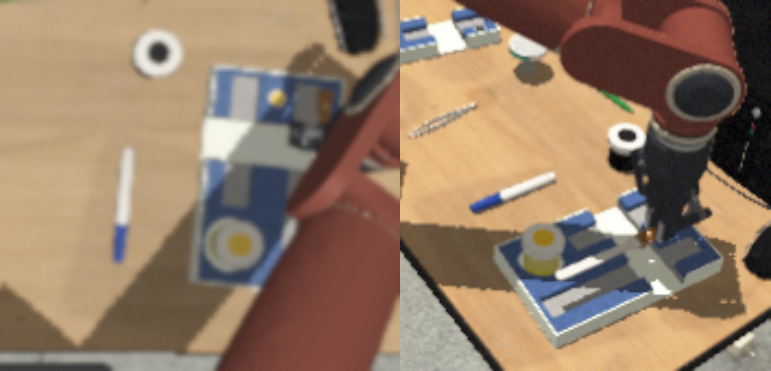

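The knife is level, with its blade towards the robot along the long slot. I'll lower it.

move_arm(increments=[-1,1,20,0,0,0,0,15,0,0,0,0,12,0,0,0,0,6,0,0,0,0,3,0,0,0,0,2,0,0,0,0,1,0,0,0,0,0,0,0])

```text
time: 9.85
tool_pos: [0.5031, -0.3022, 0.0264]
tool_rot: [0.0, 0.051, 0.999, -0.0]
contact_force: [0.0, -0.1, -0.3]
gripper_width: 0.166
grasp_force: 58.8
```

```bash
python3 -c "
from h import *
x,y=tray('w',-37,-42);go(x,y,24.5,84.14)"
```

```text
t 9.85 P [ 503.1 -302.2   26.4] jaw 84.12 tilt [-0.001 -0.001 -1.   ] w 0.166 F 58.8 C [ 0.  -0.1 -0.3] q [-0.67  0.18  1.85  0.    1.12 -2.14]
 spin first -0.0 then tx,ty,tz 0.1 -0.9 1.9
```

move_arm(increments=[0,0,1,0,0,0,0,1,0,0,0,0,0,0,0.5,0,0,0,0,0.5,0,0,0,0,0.5,0,0,-10,0,0.5,0,0,-35,0,0.8,0,0,-30,0,1])

```text
time: 10.52
tool_pos: [0.5018, -0.3013, 0.0991]
tool_rot: [-0.001, 0.051, 0.999, 0.001]
contact_force: [-0.1, -0.3, 1.0]
gripper_width: 0.772
grasp_force: 0.0
```

```bash
python3 -c "
from h import *
go(433,-94,70,84)"
```

```text
t 10.52 P [ 501.8 -301.3   99.1] jaw 84.11 tilt [ 0.002  0.002 -1.   ] w 0.772 F 0.0 C [-0.1 -0.3  1. ] q [-0.67  0.08  1.82 -0.    1.25 -2.14]
 spin first 0.002 then tx,ty,tz 90.0 199.0 29.1
```

move_arm(increments=[12,28,0,0,1,15,33,0,0,1,15,33,0,0,1,15,33,0,0,1,15,33,0,0,1,15,33,0,0,1,3,6,0,0,1,0,0,0,0,1])

```text
time: 11.18
tool_pos: [0.4331, -0.0932, 0.0993]
tool_rot: [0.001, 0.05, 0.999, -0.0]
contact_force: [1.4, -0.4, -0.2]
gripper_width: 1.0
grasp_force: 0.0
```

```bash
python3 -c "
from h import *
go(433,-94,4,84)"
```

```text
t 11.18 P [433.1 -93.2  99.3] jaw 84.28 tilt [-0.001 -0.    -1.   ] w 1.0 F 0.0 C [ 1.4 -0.4 -0.2] q [-0.38 -0.28  2.15  0.    1.28 -1.85]
 spin first 0.005 then tx,ty,tz -0.0 -0.8 95.3
```

move_arm(increments=[0,-1,38,0,1,0,0,35,0,1,0,0,16,0,1,0,0,6,0,1,0,0,0,0,0,0,0,0,0,0,0,0,0,0,0,0,0,0,0,0])

```text
time: 11.85
tool_pos: [0.4351, -0.0967, 0.0057]
tool_rot: [0.002, 0.052, 0.999, -0.001]
contact_force: [0.1, -0.1, 0.9]
gripper_width: 0.453
grasp_force: 0.0
```

move_arm(increments=[0,0,0,0,0,0,0,0,0,0,0,0,0,0,0,0,0,0,0,0,0,0,0,0,0,0,0,0,0,0,0,0,0,0,0])

```text
time: 12.43
tool_pos: [0.4345, -0.0961, 0.0052]
tool_rot: [0.001, 0.051, 0.999, -0.0]
contact_force: [-0.8, 0.3, 5.6]
gripper_width: 0.145
grasp_force: 58.7
```

```bash
python3 -c "
from h import *
x,y=tray('w',37,-42);go(x,y,60,84.14)"
```

```text
t 12.43 P [434.5 -96.1   5.2] jaw 84.12 tilt [-0.002 -0.001 -1.   ] w 0.145 F 58.7 C [-0.8  0.3  5.6] q [-0.39 -0.12  2.19  0.    1.07 -1.85]
 spin first -0.0 then tx,ty,tz -89.2 -124.9 -54.8
```

move_arm(increments=[0,0,-15,0,0,0,0,-35,0,0,0,0,-30,0,0,-18,-25,0,0,0,-20,-28,0,0,0,-20,-28,0,0,0,-20,-28,0,0,0,-11,-16,0,0,0])

```text
time: 13.1
tool_pos: [0.5107, -0.2322, 0.0846]
tool_rot: [0.001, 0.052, 0.999, -0.001]
contact_force: [-0.4, -1.0, 0.2]
gripper_width: 0.152
grasp_force: 58.6
```

move_arm(increments=[0,0,0,0,0,0,0,0,0,0])

```text
time: 13.27
tool_pos: [0.5092, -0.2299, 0.0837]
tool_rot: [-0.0, 0.052, 0.999, 0.0]
contact_force: [-0.1, 0.2, -0.2]
gripper_width: 0.152
grasp_force: 58.6
```

```bash
python3 -c "
from h import *
x,y=tray('w',37,-42);go(x,y,23.7,84.14)
g=grab('scene','s3');f=grab('top','t4')
cv2.imwrite('pics/v4.png',np.hstack([cv2.resize(f['image'][150:280,280:420],(400,371)),cv2.resize(g['image'][150:320,230:400],(371,371))]))"
```

```text
t 13.27 P [ 509.2 -229.9   83.7] jaw 84.04 tilt [ 0.  0. -1.] w 0.152 F 58.6 C [-0.1  0.2 -0.2] q [-0.56  0.03  1.89  0.    1.22 -2.02]
 spin first -0.002 then tx,ty,tz -1.2 0.5 60.0
```

View pics/v4.png

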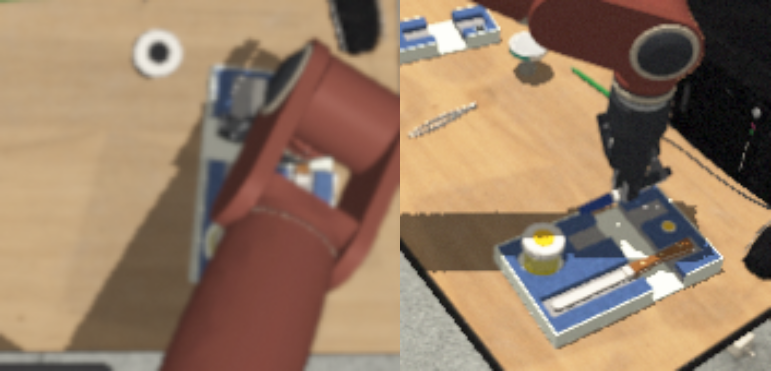

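The knife lies in its slot, from crop (555,303) to (690,243), and the pen is held parallel above its own slot. I'll lower the pen.

move_arm(increments=[-1,0.5,20,0,0,0,0,15,0,0,0,0,12,0,0,0,0,6,0,0,0,0,3,0,0,0,0,2,0,0,0,0,2,0,0,0,0,1,0,0])

```text
time: 14.03
tool_pos: [0.5106, -0.2291, 0.0234]
tool_rot: [0.001, 0.051, 0.999, -0.0]
contact_force: [-0.4, -0.1, -0.7]
gripper_width: 0.155
grasp_force: 58.6
```

```bash
python3 -c "
from h import *
x,y=tray('w',37,-42);go(x,y,23.7,84.14)"
```

```text
t 14.03 P [ 510.6 -229.1   23.4] jaw 84.12 tilt [-0.001 -0.001 -1.   ] w 0.155 F 58.6 C [-0.4 -0.1 -0.7] q [-0.55  0.12  1.91 -0.    1.11 -2.02]
 spin first -0.0 then tx,ty,tz 0.1 -0.4 -0.3
```

Release it, rise, and go to the black jar.

move_arm(increments=[0,0,0,0,0.5,0,0,0,0,0.5,0,0,0,0,0.5,0,0,-10,0,0.5,0,0,-35,0,1,0,0,-35,0,1,0,0,-35,0,1,0,0,0,0,1])

```text
time: 14.7
tool_pos: [0.5147, -0.2316, 0.1479]
tool_rot: [0.007, 0.051, 0.999, -0.004]
contact_force: [1.0, -1.0, 0.9]
gripper_width: 1.001
grasp_force: 0.0
```

```bash
python3 -c "
from h import *
go(609,-127.5,120,84.14)"
```

```text
t 14.7 P [ 514.7 -231.6  147.9] jaw 84.12 tilt [-0.014 -0.007 -1.   ] w 1.001 F 0.0 C [ 1.  -1.   0.9] q [-0.55 -0.04  1.84  0.    1.32 -2.02]
 spin first -0.0 then tx,ty,tz -83.2 113.2 27.9
```

move_arm(increments=[-17,22,0,0,1,-20,26,0,0,1,-20,26,0,0,1,-20,26,0,0,1,-10,11,0,0,1,0,0,0,0,1,0,0,0,0,1])

```text
time: 15.28
tool_pos: [0.6082, -0.1273, 0.1381]
tool_rot: [-0.0, 0.051, 0.999, -0.0]
contact_force: [0.4, -0.1, -0.1]
gripper_width: 0.998
grasp_force: 0.0
```

```bash
python3 -c "
from h import *
go(609,-127.5,25,84.14)
g=grab('scene','s4');f=grab('top','t5')
cv2.imwrite('pics/v5.png',np.hstack([cv2.resize(f['image'][150:280,280:420],(400,371)),cv2.resize(g['image'][150:320,230:400],(371,371))]))"
```

```text
t 15.28 P [ 608.2 -127.3  138.1] jaw 84.18 tilt [ 0.    -0.001 -1.   ] w 0.998 F 0.0 C [ 0.4 -0.1 -0.1] q [-0.33  0.12  1.7  -0.    1.32 -1.79]
 spin first 0.001 then tx,ty,tz -0.8 -0.1 113.1
```

View pics/v5.png

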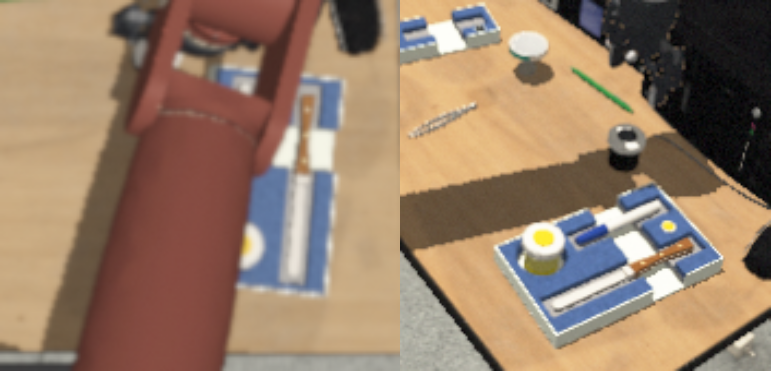

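The wide tray is complete: pen at crop (620,222), knife at (620,275) and jar at (543,245). Now I'll grip the black jar.

move_arm(increments=[-1,0,40,0,1,0,0,38,0,1,0,0,20,0,1,0,0,12,0,1,0,0,3,0,1,0,0,0,0,1,0,0,0,0,0,0,0,0,0,0])

```text
time: 16.05
tool_pos: [0.6107, -0.1283, 0.0274]
tool_rot: [0.002, 0.052, 0.999, -0.001]
contact_force: [0.5, 0.7, 0.4]
gripper_width: 0.75
grasp_force: 0.0
```

move_arm(increments=[0,0,0,0,0,0,0,0,0,0,0,0,0,0,0,0,0,0,0,0,0,0,0,0,0,0,0,0,0,0])

```text
time: 16.55
tool_pos: [0.611, -0.1281, 0.0275]
tool_rot: [0.002, 0.051, 0.999, -0.001]
contact_force: [-0.6, 1.0, 5.8]
gripper_width: 0.579
grasp_force: 62.4
```

```bash
python3 -c "
from h import *
x,y=tray('n',0,80);go(x,y,150,84.14)"
```

```text
t 16.55 P [ 611.  -128.1   27.5] jaw 84.12 tilt [-0.004 -0.001 -1.   ] w 0.579 F 62.4 C [-0.6  1.   5.8] q [-0.33  0.25  1.76 -0.    1.13 -1.79]
 spin first -0.0 then tx,ty,tz 222.9 400.0 -122.5
```

move_arm(increments=[0,0,-15,0,0,0,0,-35,0,0,0,0,-35,0,0,0,0,-20,0,0,12,22,0,0,0,17,31,0,0,0,17,31,0,0,0,17,31,0,0,0])

```text
time: 17.22
tool_pos: [0.5575, -0.0056, 0.1301]
tool_rot: [0.0, 0.052, 0.999, 0.0]
contact_force: [1.0, 0.0, -1.1]
gripper_width: 0.579
grasp_force: 62.3
```

move_arm(increments=[17,31,0,0,0,17,31,0,0,0,17,31,0,0,0,17,31,0,0,0,17,31,0,0,0,17,31,0,0,0,17,31,0,0,0,17,31,0,0,0])

```text
time: 17.88
tool_pos: [0.4473, 0.2555, 0.1301]
tool_rot: [0.0, 0.051, 0.999, 0.0]
contact_force: [0.3, -0.2, -0.7]
gripper_width: 0.584
grasp_force: 62.3
```

move_arm(increments=[17,31,0,0,0,8,12,0,0.1,0,0,0,0,0.03,0,0,0,0,0,0])

```text
time: 18.22
tool_pos: [0.4271, 0.3003, 0.1299]
tool_rot: [0.0, 0.115, 0.993, -0.0]
contact_force: [-1.0, 0.2, -0.6]
gripper_width: 0.584
grasp_force: 62.4
```

```bash
python3 -c "
from h import *
x,y=tray('n',0,80);go(x,y,34,76.56)
g=grab('scene','s5');f=grab('top','t6')
cv2.imwrite('pics/v6.png',np.hstack([cv2.resize(f['image'][130:270,170:320],(400,371)),cv2.resize(g['image'][120:290,190:360],(371,371))]))"
```

```text
t 18.22 P [427.1 300.3 129.9] jaw 76.79 tilt [-0. -0. -1.] w 0.584 F 62.4 C [-1.   0.2 -0.6] q [ 0.47 -0.11  1.95 -0.    1.31 -0.87]
 spin first 0.004 then tx,ty,tz -4.7 -6.8 95.9
```

View pics/v6.png

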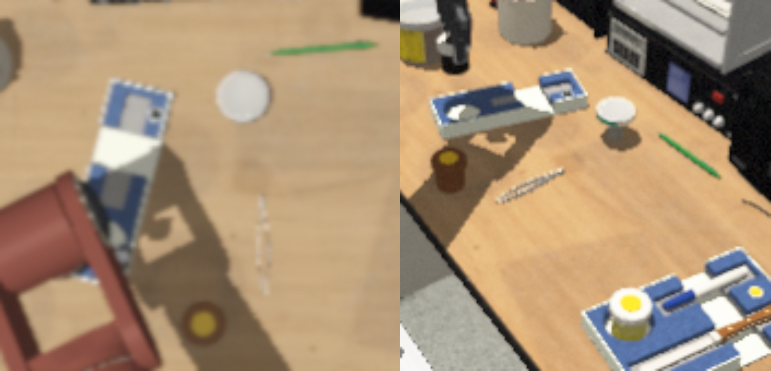

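The black jar is held upright above the narrow tray's well, at crop (455,60). I'll lower it.

move_arm(increments=[-5.5,-7,0,0,0,0,0,30,0,0,0,0,30,0,0,0,0,18,0,0,0,0,10,0,0,0,0,5,0,0,0,0,2,0,0,0,0,0,0,0])

```text
time: 18.98
tool_pos: [0.4325, 0.2912, 0.0355]
tool_rot: [0.001, 0.116, 0.993, 0.0]
contact_force: [-0.2, 0.5, -0.1]
gripper_width: 0.579
grasp_force: 62.4
```

```bash
python3 -c "
from h import *
x,y=tray('n',0,80);go(x,y,33.5,76.56)"
```

```text
t 18.98 P [432.5 291.2  35.5] jaw 76.64 tilt [-0.001  0.001 -1.   ] w 0.579 F 62.4 C [-0.2  0.5 -0.1] q [ 0.45  0.02  2.   -0.    1.12 -0.89]
 spin first 0.001 then tx,ty,tz 2.7 0.8 2.0
```

Next, the tweezers: centre (432,90), axis about 3°, which puts the jaw at 93°.

move_arm(increments=[1,1,2,0,0,0,0,0,0,1,0,0,0,0,1,0,0,0,0,1,0,0,0,0,1,0,0,-10,0,1,0,0,-35,0,1,0,0,-35,0,1])

```text
time: 19.65
tool_pos: [0.4293, 0.2917, 0.1123]
tool_rot: [-0.002, 0.116, 0.993, -0.001]
contact_force: [1.0, 1.2, -0.2]
gripper_width: 0.999
grasp_force: 0.0
```

move_arm(increments=[0,0,0,-0.11,1,0,0,0,-0.11,1,0,0,0,-0.065,1])

```text
time: 19.9
tool_pos: [0.4318, 0.2929, 0.1151]
tool_rot: [0.001, -0.029, 1.0, 0.001]
contact_force: [-1.0, -0.4, -0.2]
gripper_width: 0.999
grasp_force: 0.0
```

Run:
```python
from seg import *
f=load('top0'); x0,x1,y0,y1=258,280,198,246
im=f['image'][y0:y1,x0:x1].astype(float); d=np.linalg.norm(im-np.median(im,axis=1,keepdims=True),axis=2); d[d<12]=0
ys,xs=np.nonzero(d[4:44]); ys+=4; w=np.array([onz(f,x+x0,y+y0,.005)[:2]*1000 for x,y in zip(xs,ys)])
vx,vy,cx,cy=cv2.fitLine(w.astype(np.float32),cv2.DIST_HUBER,0,.01,.01).ravel(); print(np.degrees(np.arctan(vy/vx)),cx,cy,w.min(0),w.max(0))
go(432,90,120,93)
```

```text
-5.3422866 441.73828 93.036064 [366.91466247  80.03250708] [495.34897444 124.17292904]
t 19.9 P [431.8 292.9 115.1] jaw 93.27 tilt [-0.003  0.001 -1.   ] w 0.999 F 0.0 C [-1.  -0.4 -0.2] q [ 0.45 -0.1   1.96 -0.    1.27 -1.17]
 spin first 0.005 then tx,ty,tz 10.4 -202.7 -4.9
```

Run:
```python
from seg import *
f=load('top0'); g=load('scene0')
for F,A,B in((f,(268.3,203),(269.7,241.3)),(g,(265,197.8),(234.4,211.9))):
    a,b=[onz(F,*q,.005)[:2]*1000 for q in(A,B)]; d=a-b; print(a,b,(a+b)/2,np.degrees(np.arctan(d[1]/d[0])),np.linalg.norm(d))
```

```text
[495.33222019  89.61673884] [366.22718055  84.22315796] [430.77970037  86.9199484 ] 2.3922368023777487 129.21765348946204
[498.39261714  90.52257778] [374.571884    87.77122968] [436.48225057  89.14690373] 1.2729265353197015 123.85129740917368
```

move_arm(increments=[0,-20,0,0,1,0,-32,0,0,1,0,-32,0,0,1,0,-32,0,0,1,0,-32,0,0,1,0,-32,0,0,1,10,-22,0,0,1,0,0,0,0,1])

```text
time: 20.57
tool_pos: [0.431, 0.0873, 0.1135]
tool_rot: [0.0, -0.024, 1.0, -0.001]
contact_force: [-0.3, 0.3, 0.1]
gripper_width: 0.998
grasp_force: 0.0
```

Run:
```python
from seg import *
go(432,90,3,93)
g=grab('scene','s6');f=grab('top','t7')
cv2.imwrite('pics/v7.png',np.hstack([cv2.resize(f['image'][130:270,170:320],(400,371)),cv2.resize(g['image'][120:290,190:360],(371,371))]))
```

```text
t 20.57 P [431.   87.3 113.5] jaw 92.76 tilt [-0.    -0.001 -1.   ] w 0.998 F 0.0 C [-0.3  0.3  0.1] q [ 0.03 -0.31  2.15 -0.    1.31 -1.59]
 spin first -0.004 then tx,ty,tz -1.2 2.7 110.5
```

View pics/v7.png

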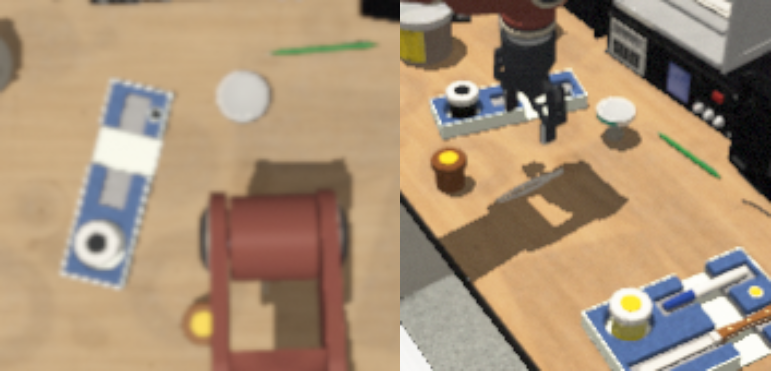

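The black jar stands in its well, at crop (98,243). I'll descend on the tweezers.

move_arm(increments=[-2,1,38,0.012,1,0,0,38,0,1,0,0,25,0,1,0,0,9,0,1,0,0,1,0,0,0,0,0,0,0,0,0,0,0,0,0,0,0,0,0])

```text
time: 21.33
tool_pos: [0.4355, 0.0916, 0.0041]
tool_rot: [0.002, -0.02, 1.0, 0.0]
contact_force: [0.4, -0.8, -0.6]
gripper_width: 0.45
grasp_force: 0.0
```

move_arm(increments=[0,0,0,0,0,0,0,0,0,0,0,0,0,0,0,0,0,0,0,0,0,0,0,0,0,0,0,0,0,0,0,0,0,0,0])

```text
time: 21.92
tool_pos: [0.4348, 0.0914, 0.0035]
tool_rot: [0.001, -0.02, 1.0, 0.0]
contact_force: [-1.5, -0.2, 6.5]
gripper_width: 0.148
grasp_force: 59.3
```

```bash
python3 -c "
from h import *
x,y=tray('n',0,-42);go(x,y,80,76.56)"
```

```text
t 21.92 P [434.8  91.4   3.5] jaw 92.3 tilt [-0.003  0.    -1.   ] w 0.148 F 59.3 C [-1.5 -0.2  6.5] q [ 0.04 -0.12  2.19  0.    1.06 -1.57]
 spin first 0.275 then tx,ty,tz -70.7 194.6 -76.5
```

move_arm(increments=[0,0,-15,0,0,0,0,-35,0,0,0,0,-35,0,0,0,0,0,0.1,0,0,0,0,0.1,0,0,0,0,0.075,0,-8,22,0,0,0,-12,33,0,0,0])

```text
time: 22.58
tool_pos: [0.4653, 0.1393, 0.0869]
tool_rot: [0.0, 0.119, 0.993, -0.0]
contact_force: [0.8, -0.6, 0.0]
gripper_width: 0.147
grasp_force: 58.7
```

move_arm(increments=[-12,33,0,0,0,-12,33,0,0,0,-12,33,0,0,0,-10,27,0,0,0,-4,13,0,0,0,0,0,0,0,0,0,0,0,0,0])

```text
time: 23.17
tool_pos: [0.5465, 0.2639, 0.0866]
tool_rot: [-0.0, 0.117, 0.993, -0.0]
contact_force: [0.6, 0.1, -0.7]
gripper_width: 0.15
grasp_force: 58.7
```

Run:
```python
from seg import *
x,y=tray('n',0,-42);go(x,y,21.5,76.56)
g=grab('scene','s7');f=grab('top','t8')
cv2.imwrite('pics/v8.png',np.hstack([cv2.resize(f['image'][130:270,170:320],(400,371)),cv2.resize(g['image'][100:220,190:310],(371,371))]))
```

```text
t 23.17 P [546.5 263.9  86.6] jaw 76.6 tilt [ 0.    -0.001 -1.   ] w 0.15 F 58.7 C [ 0.6  0.1 -0.7] q [ 0.33  0.14  1.77 -0.    1.23 -1.01]
 spin first 0.001 then tx,ty,tz -2.1 0.9 65.1
```

View pics/v8.png

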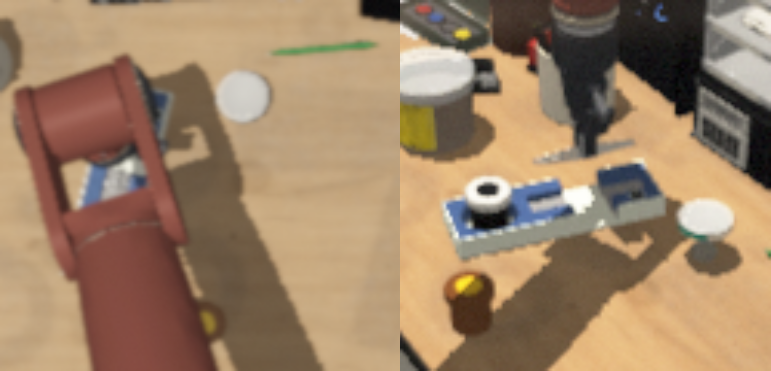

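The tweezers are parallel to the tray, held near their middle from crop (537,160) to (633,142). I'll lower and release them.

move_arm(increments=[-1,1,20,0,0,0,0,20,0,0,0,0,12,0,0,0,0,6,0,0,0,0,3,0,0,0,0,2,0,0,0,0,2,0,0,0,0,0,0,0])

```text
time: 23.93
tool_pos: [0.5483, 0.2645, 0.0224]
tool_rot: [0.001, 0.117, 0.993, 0.0]
contact_force: [0.7, -0.2, -0.5]
gripper_width: 0.15
grasp_force: 58.7
```

```bash
python3 -c "
from h import *
x,y=tray('n',0,-42);go(x,y,21.5,76.56)"
```

```text
t 23.93 P [548.3 264.5  22.4] jaw 76.54 tilt [-0.001  0.001 -1.   ] w 0.15 F 58.7 C [ 0.7 -0.2 -0.5] q [ 0.33  0.23  1.79 -0.    1.12 -1.01]
 spin first -0.0 then tx,ty,tz -0.5 -0.2 0.9
```

move_arm(increments=[0,0,1,0,0,0,0,0,0,0.5,0,0,0,0,0.5,0,0,0,0,0.5,0,0,-10,0,0.5,0,0,-35,0,0.5,0,0,-40,0,0.5,0,0,-40,0,0.5])

```text
time: 24.6
tool_pos: [0.547, 0.2642, 0.1471]
tool_rot: [-0.001, 0.117, 0.993, -0.0]
contact_force: [0.8, 0.5, -0.4]
gripper_width: 0.5
grasp_force: 0.0
```

move_arm(increments=[0,0,-40,0,0.5,0,0,-30,0,0.5,25,20,0,0,0.5,25,25,0,0,0.5,25,25,0,0,0.5,25,25,0,0,0.5,25,25,0,0,0.5,25,25,0,0,0.5])

```text
time: 25.27
tool_pos: [0.4346, 0.4417, 0.217]
tool_rot: [0.0, 0.117, 0.993, 0.0]
contact_force: [0.7, -0.2, 0.5]
gripper_width: 0.505
grasp_force: 0.0
```

move_arm(increments=[25,25,0,0,0.5,25,25,0,0,0.5,0,30,0,0,0.5,0,30,0,0,0.5,0,0,0,0,0.5,0,0,0,0,0.5])

```text
time: 25.77
tool_pos: [0.4123, 0.5599, 0.2158]
tool_rot: [-0.0, 0.116, 0.993, -0.0]
contact_force: [0.3, -0.7, 0.3]
gripper_width: 0.5
grasp_force: 0.0
```

Run:
```python
from seg import *
g=grab('scene','s8');f=grab('top','t9'); a=load('top0')
cv2.imwrite('pics/v9.png',np.vstack([np.hstack([cv2.resize(f['image'][140:265,180:300],(390,400),interpolation=2),cv2.resize(f['image'][140:265,300:420],(390,400),interpolation=2)]),np.hstack([cv2.resize(g['image'][130:200,190:330],(390,195),interpolation=2),cv2.resize(g['image'][220:310,270:400],(390,195),interpolation=2)])]))
for n,b,k,z,t in(('yj',(350,375,228,245),'yellow',.061,tray('w',37,80)),('bj',(200,215,215,228),'black',.061,tray('n',0,80))):
    c=big(f,b,k).mean(0); print(n,c,onz(f,*c,z)[:2]*1000,t)
go(400,300,100,80)
```

```text
yj [363.5862069  235.27586207] [ 389.46271306 -217.19100027] [ 389.0956819  -217.02550326]
bj [205.78947368 221.36842105] [430.49836957 293.11978853] [430.09089195 292.59415781]
t 25.87 P [412.6 558.5 216.2] jaw 76.54 tilt [-0. -0. -1.] w 0.5 F 0.0 C [-0.1 -0.2 -0. ] q [ 0.83  0.22  1.45 -0.    1.47 -0.51]
 spin first -0.06 then tx,ty,tz -32.5 -256.8 116.2
```

View pics/v9.png

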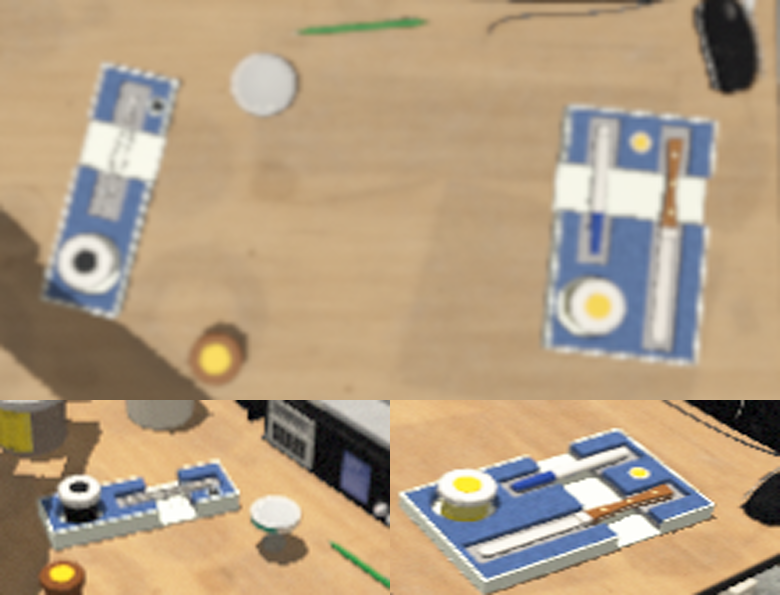

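All five items lie or stand in their recesses: the jars are centred within 1 mm, and the tools are inside their slots. The tub, green pen and brown look-alike haven't moved. Handing in.

```bash
python3 -c "
from plant import manip
print(manip.job_done())"
```

```text
the job is handed in; nothing more can be done
None
```

Both kits are made up and handed in at about 26 s: the final pictures show all five items down in their recesses, the jars upright, and the tub, green pen and brown look-alike where they were; the soil beaker was never approached.

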